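# Count three caps into the tray's trough and shut its cover

### The arm

A 6-joint arm with a two-finger parallel gripper is mounted at the origin on the work surface; the furniture and walls round the work are solid. World frame = base frame: x ahead of the robot, y to its left, z up, the work surface at z = 0. Lengths are in m, angles in rad, forces in N, time in s.
With the tool pointing down it reaches from about 0.325 to 0.775 m from the base axis. Payload 5.5 kg.
Tool frame: the origin (TCP) lies on the centre line of the jaws, within the pads' length; the fingertips stand 17 mm ahead of it and the grasp point (between the pads) lies 2 mm behind it; z points along the fingers, y is the line along which they close (so a half turn about z gives the same grasp; the last joint's range is limited). The gripper opens to 85 mm and grips with 20 to 120 N. Pads are 22 mm wide; open, the fingers measure 114 mm over their backs; the gripper's body (76 mm by 85 mm) begins 54 mm behind the grasp point. The pads swing forward as they close: fully open they stand 13 mm farther back than shut.
Start: joints at [-1.388, 0.091, 1.231, -0, 1.82, -0.057], TCP at [0.143, -0.583, 0.248] pointing down, gripper open.
Joint ranges: [-2.87, 2.87], [-0.86, 2.18], [0.17, 2.46], [-1.51, 4.65], [0.06, 2.69], [-2.65, 2.65]. Speed limits (rad/s): [2.57, 2.57, 3.01, 3.14, 3.14, 3.14].

### API

Orientations are given as a unit quaternion [w, x, y, z].
In Python, from plant import telemetry, vision, ctrl gives the robot as it stands.
- The arm moves only by the tool move_arm, never from a script. Its argument "rows" is one flat list of numbers, 4 for each row, row after row: the shift along the tool's x, y, z normalised to -1 to 1, where 1 is 500 mm, then the turn about the tool's z normalised to -1 to 1, where 1 is 180 degrees. In form: [tx, ty, tz, yaw, tx, ty, tz, yaw, ...]. A call has 1 to 20 rows; each row is the pose to reach, as a shift and turn from the pose commanded when the call began, along the tool's axes at that moment, turning the shorter way round; what a row does not reach only later rows make up. A row lasts 1/10 s, in which the tool goes at most 50 mm and 8.59 degrees, less where a joint would pass 70% of its speed; a pose out of reach is approached as far as the arm can. A call with a number of a shift or a turn outside -1 to 1 is refused whole. A call with a gripper value outside its range is refused whole. "jaw" is the gripper's target within -1 to 1 (shut at 1, half-way at 0, fully open at -1), set as the call begins (left out, the last holds). The fingers move at their own pace and stop on an object; "squeeze" is the grip in N (left out, the last holds). Time passes only in rows, so rows that repeat a pose let the fingers close. It gives the time, the measured TCP pose, the force, the opening and the grip force at its end, in the units of the state.
- telemetry.get_state(): the state, without advancing time (a new reading comes with each control period).
- vision.snapshot(name): name is "side" or "top"; returns a dict with "img" (420x560x3 uint8, red, green, blue), "range_z" (420x560 float32, m along the optical axis (not along the pixel's ray), 0 where there is no reading), "fx", "fy", "cx", "cy" (pixels), "xyz" and "attitude" of the camera in the world. Camera axes: x right, y up, looking along -z (the intrinsics and any distortion apply to the point x, -y, -z); pixel columns grow to the right and rows downward; lengths in m; the calibration is good to about 2 mm. A picture is of the moment at which its call begins.
- ctrl.finish_job(): hands the job in; it is judged then, once.
The state is a dict: "clock": time; "joints": joint angles; "qvel": joint speeds; "joint_efforts": joint torques, N m; "tcp_pos": TCP position; "eef_rot": TCP orientation; "wrist_force": force on the tool from outside, world axes, zero at the start; "moment": the same for the moment, N m; "grip_width": finger opening in m; "grip_force": force on a finger pad.
Only numpy, scipy, OpenCV 4.12 (cv2) and the standard library are available. Lean on these libraries where they do the work, as an engineer would, in place of code of your own. Each camera call takes 0.05 s, during which the arm holds its last target. There are 200 camera calls.

### The job

Count out three caps on the white counting tray: with the closed fingers sweep any three of the five blue screw caps across the plate into the trough along its side, leaving exactly two lying on the plate, and then push the trough's hinged cover over until it is fully shut. Only push, and lightly: nothing is to be pinched or picked up, the caps must not be raised off the tray, and the vials, dish, dropper bottle and slide box round the tray stay where they are.

Things in the scene. Friction and masses are not known exactly. Their poses are not given: they have to be found in the camera images.
- tray: White counting tray, fixed to the table. Origin on the table top under its middle; local x runs along the trough, y from the trough (on the -y side) to the rim opposite, z up. The trough is open above and towards the plate; a small pouring lip sticks out of its -x end to x = -132 mm
- plate (a point): Middle of the tray's flat plate, on its top surface, 26 mm above the table. Axes as the tray's. The plate reaches 100 mm to either side in x, 75 mm in +y and 75 mm in -y. A rim 5 mm thick and 8 mm high bounds its two x ends and its +y side; at its -y side it ends, without a rim, in a rounded edge (6 mm radius) over the trough
- trough (a point): Middle of the trough's floor, 7 mm above the table, 19 mm below the plate's top, 104 mm in -y from the plate's middle. The trough is a channel along the whole plate, 46 mm wide in y, with an outer wall 5 mm thick, 27 mm high above the floor, and a wall at each x end (that at -x has a pouring notch down to 12 mm)
- cover (a joint): Hinge angle (rad) of the trough's grey cover, a flap 196 mm long (x), 57 mm wide, 3 mm thick, with a 7 mm flange under its free edge. 0: shut, lying level over the trough, free edge at the plate; 1.57: upright; it starts past upright, leaning outwards. The hinge is stiff: the flap stays at any angle it is left at and takes about 1 N at its free edge to move
- cover_hinge (a point): Middle of the cover's hinge axis, on top of the trough's outer wall, 34.5 mm above the table; the axis runs along the tray's x, 132.5 mm in -y from the plate's middle. This point does not move with the flap and its axes are the tray's
- cover_edge (a point): Middle of the cover's free edge, 57 mm from the hinge axis; its axes turn with the flap (y from hinge to free edge)
- cap_0_mid (a point): Centre of a loose blue ribbed screw cap, a disc of 23 mm diameter and 12 mm height, 10 to 16 g, lying flat on the tray's plate; the five caps are alike, each at least 30 mm from the next along the tray's x
- cap_1_mid (a point): Centre of a loose blue ribbed screw cap, a disc of 23 mm diameter and 12 mm height, 10 to 16 g, lying flat on the tray's plate; the five caps are alike, each at least 30 mm from the next along the tray's x
- cap_2_mid (a point): Centre of a loose blue ribbed screw cap, a disc of 23 mm diameter and 12 mm height, 10 to 16 g, lying flat on the tray's plate; the five caps are alike, each at least 30 mm from the next along the tray's x
- cap_3_mid (a point): Centre of a loose blue ribbed screw cap, a disc of 23 mm diameter and 12 mm height, 10 to 16 g, lying flat on the tray's plate; the five caps are alike, each at least 30 mm from the next along the tray's x
- cap_4_mid (a point): Centre of a loose blue ribbed screw cap, a disc of 23 mm diameter and 12 mm height, 10 to 16 g, lying flat on the tray's plate; the five caps are alike, each at least 30 mm from the next along the tray's x
- vial_1: Bystander: capped vial standing beside the tray on its +y side, 23 mm diameter, 54 mm high; origin at its foot
- vial_2: Bystander: another such vial, 23 mm diameter, 54 mm high; origin at its foot
- dish: Bystander: round lidded dish, 64 mm diameter, 16 mm high, on the table off the tray's -x end; origin at its underside
- dropper: Bystander: amber dropper bottle, 31 mm diameter, 91 mm high, on the table on the trough's side, at least 90 mm from the trough's outer wall; origin at its foot
- slide_case: Bystander: grey slide box, 96 x 62 mm, 26 mm high, on the table on the trough's side, at least 90 mm from the outer wall; origin at its underside

How it is judged:
By the outcome, as a careful person would: the job done as asked, in the order asked, and still so for the second after the job is handed in, with the robot touching nothing.
It also fails if it takes over 58 s, if anything falls off the work surface, if the arm or the gripper's body presses on something with over 40 N, if the wrist force passes 120 N, or if a joint passes its speed limit or range.

## Working session

There is one attempt and no reset: what is moved stays moved. The work goes in short steps, Python scripts to look and compute and a tool call to move; the robot and the scene stay as the last step left them, time stands still between calls to the robot, and variables do not carry over. Pictures are saved under pics/ and viewed, at most 10 in all, crops included, and the job is handed in when it is done.

Besides the shell and the picture viewer there is one more tool, called after "Emit:" as name(argument=value, ...) on one line, values as JSON. move_arm: Moves the arm, as the interface text tells. Its arguments: {"type":"object","properties":{"rows":{"type":"array","items":{"type":"number","minimum":-1,"maximum":1}},"jaw":{"type":"number"},"squeeze":{"type":"number"}},"required":["rows"]}

```bash
mkdir -p pics; cat > h.py <<'E'
import numpy as np,cv2
from scipy.spatial.transform import Rotation as R
from plant import telemetry,vision,ctrl
def rot(q): return R.from_quat([q[1],q[2],q[3],q[0]]).as_matrix()
def snap(n,f=None):
    s=vision.snapshot(n)
    if f: cv2.imwrite('pics/'+f,s['img'][:,:,::-1])
    v,u=np.mgrid[:420,:560]; z=s['range_z']
    p=np.stack([(u-s['cx'])/s['fx']*z,-(v-s['cy'])/s['fy']*z,-z],-1)
    a=np.array(s['attitude']); M=rot(a) if a.size==4 else a.reshape(3,3)
    W=p@M.T+np.array(s['xyz']); W[z==0]=np.nan
    return s,W
E
python3 - <<'E'
from h import *
for n in('top','side'):
    s,W=snap(n,n+'1.png'); print(n,s['xyz'],s['attitude'],s['fx'],{k:v for k,v in s.items() if 'dist' in k})
    np.savez(n+'1.npz',W=W,img=s['img'])
    h=cv2.cvtColor(s['img'],cv2.COLOR_RGB2HSV); m=((h[...,0]>95)&(h[...,0]<130)&(h[...,1]>120)&(h[...,2]>60)).astype('uint8')
    c,l,st,ce=cv2.connectedComponentsWithStats(m)
    for i in range(1,c):
        if st[i,4]>25: print(st[i],np.round(np.nanmedian(W[l==i],0),4), np.round(np.nanmax(W[l==i],0),4),np.round(np.nanmin(W[l==i],0),4))
print(telemetry.get_state())
E
```

```text
top [ 0.28790883 -0.02070561  1.25234679] [-0.70225543 -0.07403367  0.0657467   0.70500617] 530.8882167329826 {}
[71 40 11 11 95] [0.9056 0.435  0.1272] [0.9925 0.5005 0.1327] [ 0.8946  0.4249 -0.0058]
[94 52  7  4 28] [0.884  0.3858 0.1277] [0.959  0.4376 0.135 ] [ 0.8775  0.3741 -0.0052]
[61 57 12 10 96] [0.8526 0.441  0.1538] [0.9351 0.5224 0.1583] [ 0.8429  0.4305 -0.0053]
[ 74  60  15  44 355] [0.8166 0.4139 0.1306] [0.8708 0.4329 0.1388] [0.762  0.4016 0.0928]
[ 89  61  12  34 278] [0.8223 0.3843 0.1273] [0.873  0.4035 0.1347] [0.786  0.373  0.0985]
[103  65  11  20 163] [0.8344 0.3546 0.1283] [0.856  0.3668 0.1337] [0.8092 0.344  0.1187]
[ 60  71  15  33 324] [0.804  0.4466 0.1298] [0.9055 0.5168 0.138 ] [ 0.7636  0.4332 -0.0076]
[101  95  11  21 164] [0.7587 0.3544 0.1291] [0.8149 0.3837 0.1367] [0.7337 0.3442 0.053 ]
[ 86 105  12  21 168] [0.735  0.3851 0.1306] [0.7879 0.4123 0.1361] [0.7109 0.375  0.0566]
[ 54 114  16  44 434] [0.6924 0.4488 0.1276] [0.7883 0.5214 0.1398] [ 0.6369  0.436  -0.0071]
[ 69 116  14  42 354] [0.6822 0.4164 0.1291] [0.7306 0.4504 0.1386] [0.6366 0
[... 2197 characters left out ...]
'clock': 0.1, 'joints': array([-1.38770578e+00,  9.17927508e-02,  1.23175570e+00, -1.56858871e-06,
        1.81978643e+00, -5.67074770e-02]), 'qvel': array([ 0.00176825,  0.00011305, -0.00126598, -0.00184971, -0.00108778,
        0.00098526]), 'joint_efforts': array([ 4.76584712e-03, -4.60215640e+01, -4.19219291e+01,  1.81954266e-05,
        1.05648703e-02, -1.75079475e-05]), 'tcp_pos': array([ 0.14245813, -0.58262165,  0.24726392]), 'eef_rot': array([-8.69324743e-04,  9.92820367e-01,  1.19611707e-01, -5.57689973e-05]), 'wrist_force': array([ 0.74157051,  0.22527668, -0.10674058]), 'moment': array([ 0.04958367, -0.03679346, -0.01471195]), 'grip_force': 0.0, 'grip_width': 0.08567410796627005}
```

```bash
python3 - <<'E'
import cv2
a=cv2.imread('pics/top1.png')[120:300,200:360]; b=cv2.imread('pics/side1.png')[130:310,160:400]
a=cv2.resize(a,None,fx=2.5,fy=2.5,interpolation=2)
b=cv2.resize(b,(400,300),interpolation=2);b=cv2.copyMakeBorder(b,0,150,0,0,0)
cv2.imwrite('pics/c1.png',cv2.hconcat([a,b]))
E
```

```text
(no output)
```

View pics/c1.png

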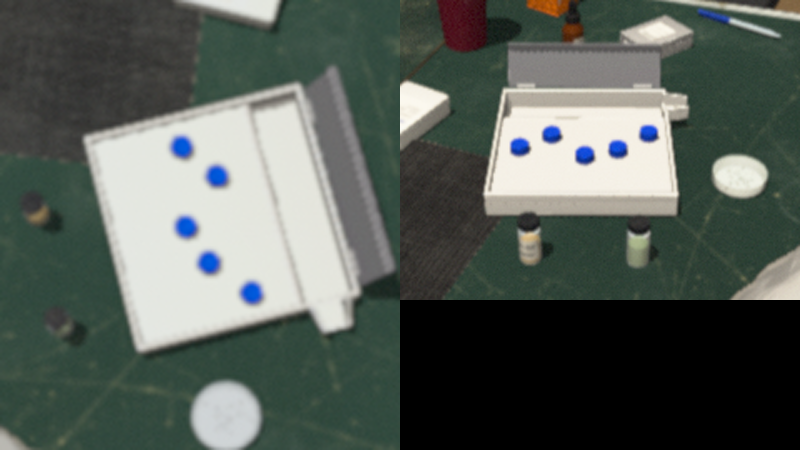

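The crop shows the tray with its trough at the right (world −y), its lip at the near end, and the cover leaning outwards. The five caps are in a zigzag at crop pixels (181,147), (217,176), (186,227), (209,262) and (251,293). Next I'll fit the tray frame.

```bash
cat >> h.py <<'E'
CAPS=np.array([[.4685,-.0803],[.4967,-.0413],[.5312,-.0206],[.5797,-.0495],[.6081,-.0167]])
E
python3 - <<'E'
from h import *
d=np.load('top1.npz');W=d['W'];img=d['img']
h=cv2.cvtColor(img,cv2.COLOR_RGB2HSV)
m=((W[...,2]>.015)&(W[...,2]<.06)&(W[...,0]>.38)&(W[...,0]<.72)&(W[...,1]>-.24)&(W[...,1]<.10)&(h[...,2]>165)&(h[...,1]<60)).astype('uint8')
m=cv2.morphologyEx(m,cv2.MORPH_CLOSE,np.ones((9,9))); m=cv2.morphologyEx(m,cv2.MORPH_OPEN,np.ones((21,21)))
c,l,st,ce=cv2.connectedComponentsWithStats(m);i=1+np.argmax(st[1:,4]);print(st[i])
s=vision.snapshot('top')
v,u=np.nonzero(l==i)
M=rot(s['attitude']);C=s['xyz']
r=np.stack([(u-s['cx'])/s['fx'],-(v-s['cy'])/s['fy'],-np.ones(len(u))],1)@M.T
P=C+r*((.034-C[2])/r[:,2])[:,None]
(c0,sz,an)=cv2.minAreaRect((P[:,:2]*1000).astype('float32'));print(c0,sz,an)
pl=m.astype(bool)&(abs(W[...,2]-.026)<.003)
print('plate z',np.nanmedian(W[pl][:,2]),cv2.minAreaRect((W[pl][:,:2]*1000).astype('float32')))
# cover: grey with z>.04
g=(W[...,2]>.045)&(W[...,2]<.12)&(W[...,0]>.40)&(W[...,0]<.72)&(W[...,1]>-.26)&(W[...,1]<.0)
print('cover',W[g].min(0),W[g].max(0),np.percentile(W[g][:,2],[5,50,95]),cv2.minAreaRect((W[g][:,:2]*1000).astype('float32')))
o=np.isfinite(W[...,2])&(W[...,2]>.012)&(W[...,0]>.3)&(W[...,0]<.75)&(W[...,1]>-.40)&(W[...,1]<.22)
c,l,st,ce=cv2.connectedComponentsWithStats(o.astype('uint8'))
for i in range(1,c):
    if st[i,4]>20: print(st[i],np.nanmedian(W[l==i],0).round(3),np.nanmax(W[l==i],0).round(3),np.nanmin(W[l==i],0).round(3))
E
```

```text
[ 239  164   78   92 5753]
(536.7056274414062, -30.387863159179688) (209.0616455078125, 159.57997131347656) 13.838553428649902
plate z 0.025783143213036874 ((535.863037109375, -31.723526000976562), (205.83935546875, 157.97640991210938), 14.098915100097656)
cover [ 0.47525167 -0.20799193  0.04502147] [ 0.66966835 -0.01662943  0.09254263] [0.04685976 0.06726935 0.08900627] ((554.5823364257812, -101.8199234008789), (195.40744018554688, 173.47567749023438), 14.323777198791504)
[387  98  18  12 106] [ 0.749 -0.288  0.163] [ 0.75  -0.269  0.178] [ 0.744 -0.306  0.112]
[286 123  24   7 100] [ 0.745 -0.091  0.026] [ 0.75  -0.054  0.033] [ 0.736 -0.11   0.013]
[ 234  147  124  114 7899] [ 0.541 -0.055  0.027] [0.67  0.071 0.093] [ 0.416 -0.208  0.012]
[379 165  15  17 199] [ 0.615 -0.285  0.051] [ 0.635 -0.274  0.095] [ 0.605 -0.303  0.012]
[208 197  11  13 107] [0.548 0.118 0.052] [0.561 0.129 0.059] [0.54  0.108 0.013]
[ 388  199   47   43 1083] [ 0.509 -0.344  0.026] [ 0.56  -0.292  0.033] [ 0.459 -0.399  0.012]
[217 243  12  12 101] [0.441 0.095 0.053] [0.453 0.107 0.06 ] [0.432 0.084 0.015]
[277 273  27  28 520] [ 0.355 -0.06   0.015] [ 0.387 -0.03   0.023] [ 0.325 -0.09   0.012]
[ 160  285   66   27 1137] [0.32  0.172 0.056] [0.36  0.22  0.112] [0.3   0.089 0.013]
```

```bash
cat >> h.py <<'E'
O=np.array([.5365,-.0305]);A=np.radians(13.75)
ex=np.array([np.cos(A),np.sin(A)]);ey=np.array([-ex[1],ex[0]])
def tr(p): p=np.atleast_2d(p)[:,:2]-O; return (np.stack([p@ex,p@ey],1)*1000).round(1)
def caps():
    s,W=snap('top');h=cv2.cvtColor(s['img'],cv2.COLOR_RGB2HSV)
    m=((h[...,0]>95)&(h[...,0]<130)&(h[...,1]>120)&(h[...,2]>60)&(W[...,0]>.4)&(W[...,0]<.7)&(abs(W[...,1]+.07)<.17)).astype('uint8')
    c,l,st,ce=cv2.connectedComponentsWithStats(m)
    for i in range(1,c):
        if st[i,4]>8: q=np.nanmedian(W[l==i],0); print(st[i],tr(q)[0],q[2].round(4))
    return s,W
def tcp():
    s=telemetry.get_state();p=s['tcp_pos'];print('t',s['clock'],'tcp',tr(p)[0],(p[2]*1000).round(1),s['wrist_force'].round(2))
E
python3 - <<'E'
from h import *
print(tr(CAPS));tcp()
d=np.load('top1.npz');W=d['W'].reshape(-1,3)
t=(W[:,:2]-O)@np.stack([ex,ey],1)*1000
for a in range(-230,-60,6):
    k=(abs(t[:,0])<80)&(t[:,1]>=a)&(t[:,1]<a+6)
    print(a+3,(np.nanpercentile(W[k,2],[5,50,95])*1000).round(0),end=';')
E
```

```text
[[-77.9 -32.2]
 [-41.2  -1. ]
 [ -2.8  10.9]
 [ 37.4 -28.7]
 [ 72.8  -3.6]]
t 0.15 tcp [-514.  -442.6] 247.4 [ 0.11 -0.47 -0.62]
-227 [-4.  0.  4.];-221 [-4. -0.  4.];-215 [-4. -0.  4.];-209 [-5. -0.  3.];-203 [-4. -0.  4.];-197 [-5. -1.  4.];-191 [-5. -1.  3.];-185 [-4. -0.  4.];-179 [-3.  0.  4.];-173 [1. 2. 3.];-167 nan;-161 [80. 85. 87.];-155 [72. 86. 91.];-149 [60. 69. 89.];-143 [48. 56. 64.];-137 [-0. 43. 51.];-131 [30. 34. 41.];-125 [ 4. 11. 34.];-119 [ 4.  7. 11.];-113 [ 3.  6. 11.];-107 [ 3.  7. 11.];-101 [ 2.  6. 11.];-95 [ 3.  7. 11.];-89 [ 3.  7. 10.];-83 [ 3.  7. 21.];-77 [21. 25. 30.];-71 [21. 26. 30.];-65 [22. 26. 30.];-59 [21. 25. 30.];
  return np.nanmean(a, axis, out=out, keepdims=keepdims)
```

Emit:
move_arm(rows=[0.3,-0.5,0,0,0.6,-0.8,0,0,0.9,-0.9,0,0,1.0,-1.0,0,0,1.0,-1.0,0,0,1.0,-1.0,0,0,1.0,-1.0,0,0,1.0,-1.0,0,0,1.0,-1.0,0,0,1.0,-1.0,0,0,1.0,-1.0,0,0,1.0,-1.0,0,0,1.0,-1.0,0,0,1.0,-1.0,0,0,1.0,-1.0,0,0,1.0,-1.0,0,0,1.0,-1.0,0,0], jaw=1, squeeze=20)

```text
clock: 1.85
tcp_pos: [0.509, 0.0209, 0.2481]
eef_rot: [0.0, 0.993, 0.119, -0.0]
wrist_force: [-0.4, 0.2, 0.5]
grip_width: -0.0002
grip_force: 0.0
```

Emit:
move_arm(rows=[0.05,0.05,0.05,0,0.104,0.09,0.12,0,0.104,0.09,0.2,0,0.104,0.09,0.28,0,0.104,0.09,0.34,0,0.104,0.09,0.37,0,0.104,0.09,0.39,0,0.104,0.09,0.402,0,0.104,0.09,0.402,0,0.104,0.09,0.402,0])

```text
clock: 2.85
tcp_pos: [0.5715, -0.0099, 0.049]
eef_rot: [0.0, 0.993, 0.12, 0.001]
wrist_force: [0.2, -0.4, 0.3]
grip_width: 0.0004
grip_force: 0.0
```

```bash
python3 - <<'E'
from h import *
tcp(); s,W=snap('side'); a=s['img'][130:310,160:400,::-1]
cv2.imwrite('pics/s2.png',cv2.resize(a,None,fx=3,fy=3,interpolation=2))
E
```

```text
t 2.85 tcp [38.9 11.7] 49.0 [ 0.18 -0.38  0.34]
```

View pics/s2.png

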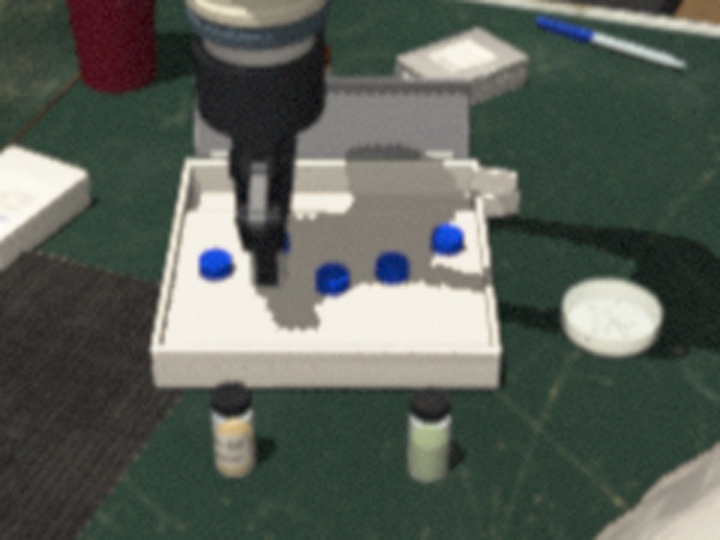

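The finger stands behind its cap (image 265,265), with the cap just showing at (285,240) and the other four clear. Sweeping.

Emit:
move_arm(rows=[-0.001,0.008,0.003,0,-0.002,0.018,0.004,0,-0.002,0.029,0.004,0,-0.002,0.04,0.004,0,-0.002,0.051,0.004,0,-0.002,0.062,0.004,0,-0.002,0.073,0.004,0,-0.002,0.084,0.004,0,-0.002,0.095,0.004,0,-0.002,0.106,0.004,0,-0.002,0.117,0.004,0,-0.002,0.128,0.004,0,-0.002,0.139,0.004,0,-0.002,0.15,0.004,0,-0.002,0.161,0.004,0,-0.002,0.17,0.004,0,-0.002,0.176,0.004,0,-0.002,0.176,0.004,0,-0.002,0.176,0.004,0])

```text
clock: 4.8
tcp_pos: [0.5905, -0.0954, 0.0452]
eef_rot: [-0.0, 0.993, 0.12, -0.0]
wrist_force: [0.2, 0.1, 0.3]
grip_width: 0.0002
grip_force: 0.0
```

Emit:
move_arm(rows=[0,-0.02,-0.03,0,0,-0.06,-0.08,0,0,-0.14,-0.12,0,0,-0.22,-0.14,0,0,-0.28,-0.14,0,0,-0.3,-0.14,0,0,-0.3,-0.14,0])

```text
clock: 5.5
tcp_pos: [0.5546, 0.0519, 0.1162]
eef_rot: [0.0, 0.993, 0.121, 0.001]
wrist_force: [-0.8, -0.5, -0.5]
grip_width: 0.0002
grip_force: 0.0
```

```bash
python3 - <<'E'
from h import *
tcp(); caps()
E
```

```text
t 5.5 tcp [37.2 75.7] 116.2 [-0.75 -0.55 -0.45]
[267 175  10   8  57] [73.1 -6.3] 0.0376
[312 181   7   8  45] [  36.6 -103.1] 0.0192
[270 207   8   8  51] [-2.7  7.8] 0.0373
[279 221   8   8  52] [-40.3  -4.3] 0.0375
[296 233   8   8  51] [-78.9 -35.1] 0.0379
```

Emit:
move_arm(rows=[0.03,0.03,0,0,0.072,0.076,0.02,0,0.072,0.076,0.07,0,0.072,0.076,0.11,0,0.072,0.076,0.13,0,0.072,0.076,0.138,0,0.072,0.076,0.138,0,0.072,0.076,0.138,0])

```text
clock: 6.35
tcp_pos: [0.5996, 0.0216, 0.0476]
eef_rot: [0.0, 0.993, 0.12, 0.001]
wrist_force: [-0.4, -0.5, -0.7]
grip_width: -0.0001
grip_force: 0.0
```

Emit:
move_arm(rows=[0,0.01,0,0,0,0.022,0,0,0,0.034,0,0,0,0.046,0,0,0,0.058,0,0,0,0.07,0,0,0,0.082,0,0,0,0.094,0,0,0,0.106,0,0,0,0.118,0,0,0,0.13,0,0,0,0.142,0,0,0,0.154,0,0,0,0.166,0,0,0,0.178,0,0,0,0.19,0,0,0,0.202,0,0,0,0.214,0,0,0,0.222,0,0,0,0.222,0,0])

```text
clock: 8.35
tcp_pos: [0.6252, -0.0867, 0.0459]
eef_rot: [0.0, 0.993, 0.119, -0.0]
wrist_force: [-0.0, 0.0, -0.3]
grip_width: -0.0004
grip_force: 0.0
```

Emit:
move_arm(rows=[0,0,0,0,0,-0.02,-0.03,0,0,-0.06,-0.08,0,0,-0.14,-0.12,0,0,-0.22,-0.14,0,0,-0.28,-0.14,0,0,-0.3,-0.14,0,0,-0.3,-0.14,0])

```text
clock: 9.15
tcp_pos: [0.5894, 0.0616, 0.1173]
eef_rot: [-0.0, 0.993, 0.121, 0.001]
wrist_force: [-0.3, -0.5, -1.3]
grip_width: 0.0003
grip_force: 0.0
```

```bash
python3 - <<'E'
from h import *
tcp(); caps()
E
```

```text
t 9.15 tcp [73.2 76.9] 117.3 [-0.27 -0.54 -1.33]
[308 167   7   8  46] [  73.4 -103.1] 0.019
[312 181   7   8  44] [  36.9 -103.2] 0.0186
[270 207   8   8  52] [-3.   7.9] 0.0375
[279 221   8   8  51] [-39.9  -4.4] 0.0369
[297 233   8   8  51] [-78.8 -35.2] 0.0378
```

Emit:
move_arm(rows=[-0.09,0.03,0,0,-0.18,0.06,0,0,-0.227,0.082,0,0,-0.227,0.082,0.03,0,-0.227,0.082,0.08,0,-0.227,0.082,0.12,0,-0.227,0.082,0.135,0,-0.227,0.082,0.14,0,-0.227,0.082,0.14,0,-0.227,0.082,0.14,0])

```text
clock: 10.2
tcp_pos: [0.49, -0.0072, 0.0474]
eef_rot: [0.0, 0.993, 0.12, 0.001]
wrist_force: [0.7, -0.8, -0.2]
grip_width: 0.0002
grip_force: 0.0
```

Emit:
move_arm(rows=[0,0.01,0,0,0,0.022,0,0,0,0.034,0,0,0,0.046,0,0,0,0.058,0,0,0,0.07,0,0,0,0.082,0,0,0,0.094,0,0,0,0.106,0,0,0,0.118,0,0,0,0.13,0,0,0,0.142,0,0,0,0.154,0,0,0,0.166,0,0,0,0.178,0,0,0,0.19,0,0,0,0.202,0,0,0,0.214,0,0,0,0.222,0,0,0,0.222,0,0])

```text
clock: 12.2
tcp_pos: [0.5154, -0.1155, 0.0459]
eef_rot: [0.0, 0.993, 0.119, -0.0]
wrist_force: [0.2, -0.1, -0.3]
grip_width: 0.0001
grip_force: 0.0
```

Emit:
move_arm(rows=[0,0,0,0,0,-0.02,-0.04,0,0,-0.06,-0.1,0,0,-0.12,-0.18,0,0,-0.2,-0.26,0,0,-0.28,-0.28,0,0,-0.3,-0.28,0,0,-0.3,-0.28,0])

```text
clock: 13.0
tcp_pos: [0.4797, 0.0323, 0.1867]
eef_rot: [0.0, 0.993, 0.121, 0.001]
wrist_force: [1.1, -0.3, -0.2]
grip_width: -0.0001
grip_force: 0.0
```

```bash
python3 - <<'E'
from h import *
tcp(); caps()
E
```

```text
t 13.0 tcp [-40.2  74.5] 186.7 [ 1.06 -0.26 -0.18]
[308 167   7   8  46] [  73. -103.] 0.0185
[312 181   7   8  45] [  36.7 -103. ] 0.0192
[321 212   8   8  48] [ -41.4 -104.5] 0.0186
[297 233   8   8  51] [-78.9 -35.2] 0.0378
```

Emit:
move_arm(rows=[0.02,0.08,0,0,0.04,0.16,0,0,0.06,0.25,0,0,0.08,0.34,0,0,0.08,0.43,0,0,0.08,0.5,0,0,0.08,0.539,0,0,0.08,0.539,0.02,0,0.08,0.539,0.08,0,0.08,0.539,0.14,0,0.08,0.539,0.19,0,0.08,0.539,0.215,0,0.08,0.539,0.22,0,0.08,0.539,0.22,0,0.08,0.539,0.22,0])

```text
clock: 14.55
tcp_pos: [0.5835, -0.2218, 0.0781]
eef_rot: [0.001, 0.993, 0.12, 0.001]
wrist_force: [0.9, 0.3, 0.7]
grip_width: -0.0002
grip_force: 0.0
```

```bash
python3 - <<'E'
from h import *
tcp(); s,W=caps(); a=snap('side')[0]['img'][110:290,160:400,::-1]; b=s['img'][120:300,200:440,::-1]
cv2.imwrite('pics/s3.png',cv2.resize(cv2.hconcat([a,b]),(800,300),interpolation=2))
E
```

```text
t 14.55 tcp [   0.2 -197. ] 78.1 [0.9  0.3  0.71]
[308 167   7   8  46] [  73.1 -102.9] 0.0195
[312 181   7   8  46] [  36.7 -103.1] 0.0194
[271 207   7   8  47] [-3.4  8. ] 0.0379
[297 233   8   8  49] [-78.6 -35.2] 0.0386
```

View pics/s3.png

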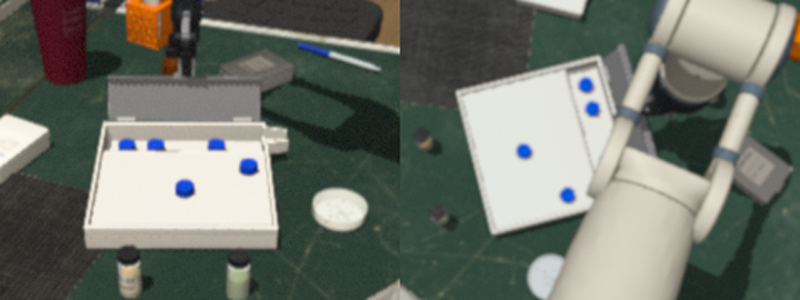

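Three caps lie in the trough (side view, 127, 155 and 216 at row 145) and two on the plate (185,188 and 249,167). The finger is behind the flap at (183,60). Now I'll push the flap over.

Emit:
move_arm(rows=[0,0.008,0,0,0,0.018,0,0,0,0.028,0,0,0,0.038,0,0,0,0.048,0,0,0,0.058,0,0,0,0.068,0,0,0,0.078,0,0,0,0.088,0,0,0,0.098,0,0,0,0.108,0,0,0,0.118,0,0,0,0.128,0,0,0,0.138,0,0,0,0.148,0,0,0,0.158,0,0,0,0.168,0,0,0,0.176,0,0,0,0.18,0,0,0,0.18,0,0])

```text
clock: 16.65
tcp_pos: [0.6042, -0.3091, 0.0762]
eef_rot: [-0.0, 0.993, 0.119, -0.0]
wrist_force: [0.3, 0.3, 0.7]
grip_width: -0.0002
grip_force: 0.0
```

```bash
python3 - <<'E'
from h import *
tcp(); s,W=caps(); a=snap('side')[0]['img'][110:290,160:400,::-1]; b=s['img'][120:300,200:440,::-1]
cv2.imwrite('pics/s4.png',cv2.resize(cv2.hconcat([a,b]),(800,300),interpolation=2))
E
```

```text
t 16.65 tcp [  -0.5 -286.7] 76.2 [0.31 0.27 0.69]
[308 167   7   8  46] [  72.8 -102.9] 0.0191
[312 181   7   8  45] [  36.8 -103. ] 0.0194
[271 207   7   8  47] [-3.6  8. ] 0.0375
[321 212   8   8  48] [ -41.2 -104.4] 0.0188
[297 233   8   8  49] [-78.7 -35.1] 0.0375
```

View pics/s4.png

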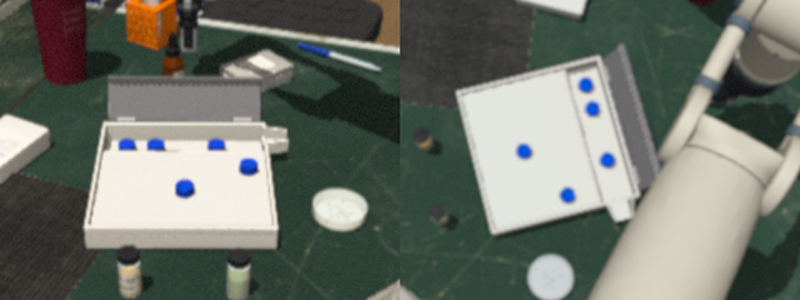

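I pushed with the wrong sign: the finger moved outwards, towards the dropper bottle, while the tray is unchanged. I'll check whether the dropper moved and where it stands before retreating.

```bash
python3 - <<'E'
from h import *
s,W=snap('side'); d=np.load('side1.npz')
a=d['img'][60:180,220:320,::-1]; b=s['img'][60:180,220:320,::-1]
cv2.imwrite('pics/s5.png',cv2.resize(cv2.hconcat([a,b]),(800,480),interpolation=cv2.INTER_CUBIC))
for w,im in((d['W'],d['img']),(W,s['img'])):
    h=cv2.cvtColor(im,cv2.COLOR_RGB2HSV)
    for z0,z1 in((.035,.055),(.055,.075),(.075,.1)):
        k=(w[...,2]>z0)&(w[...,2]<z1)&(w[...,0]>.59)&(w[...,0]<.65)&(w[...,1]>-.31)&(w[...,1]<-.26)
        if k.sum()>3:
            t=tr(w[k]);v,u=np.nonzero(k);print(z0,k.sum(),np.percentile(t,[5,50,95],axis=0).tolist(),u.min(),u.max(),v.min(),v.max())
E
```

```text
0.035 106 [[7.225, -272.65000000000003], [20.95, -261.70000000000005], [33.175000000000004, -256.275]] 257 269 143 153
0.055 65 [[11.6, -271.46], [20.7, -265.8], [30.36, -261.12]] 259 267 137 145
0.075 33 [[16.0, -272.02], [20.6, -268.1], [25.3, -265.3]] 261 265 130 136
0.035 106 [[7.7, -270.75], [20.95, -261.15], [33.2, -256.95]] 257 269 144 153
0.055 122 [[-9.4, -280.18], [13.75, -270.79999999999995], [28.1, -260.805]] 259 277 134 145
0.075 112 [[-10.434999999999999, -279.7], [3.2, -271.45], [23.1, -266.11]] 261 277 127 137
```

View pics/s5.png

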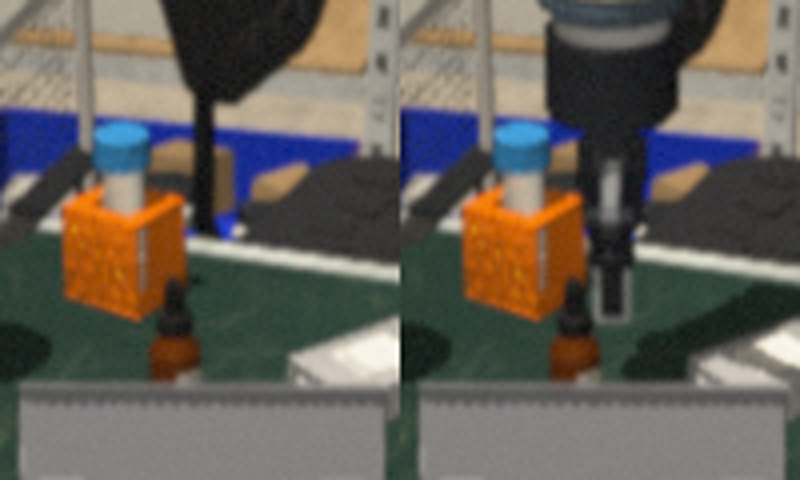

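The dropper has not moved (cols 257–269 in both images; finger just beside it). I'll lift straight up, move back over it, come down beside the flap, then push with the right sign.

Emit:
move_arm(rows=[-0.006,0,-0.02,0,-0.006,0,-0.06,0,-0.006,0,-0.12,0,-0.006,0,-0.14,0,-0.006,0,-0.14,0,-0.006,-0.05,-0.14,0,-0.006,-0.12,-0.14,0,-0.006,-0.18,-0.14,0,-0.006,-0.19,-0.12,0,-0.006,-0.19,-0.06,0,-0.006,-0.19,-0.01,0,-0.006,-0.19,0,0,-0.006,-0.19,0,0,-0.006,-0.19,0,0])

```text
clock: 18.2
tcp_pos: [0.5791, -0.2179, 0.0771]
eef_rot: [0.0, 0.993, 0.119, 0.0]
wrist_force: [-0.3, 0.6, -0.3]
grip_width: -0.0003
grip_force: 0.0
```

Emit:
move_arm(rows=[0,-0.008,0,0,0,-0.018,0,0,0,-0.028,0,0,0,-0.038,0,0,0,-0.048,0,0,0,-0.058,0,0,0,-0.068,0,0,0,-0.078,0,0,0,-0.088,0,0,0,-0.088,0,0,0,-0.088,0,0])

```text
clock: 19.3
tcp_pos: [0.5681, -0.1743, 0.0761]
eef_rot: [-0.0, 0.993, 0.12, -0.0]
wrist_force: [0.3, -0.1, -0.4]
grip_width: 0.0001
grip_force: 0.0
```

```bash
python3 - <<'E'
from h import *
tcp(); s,W=caps(); a=snap('side')[0]['img'][110:290,160:400,::-1]; b=s['img'][120:300,200:440,::-1]
cv2.imwrite('pics/s6.png',cv2.resize(cv2.hconcat([a,b]),(800,300),interpolation=2))
E
```

```text
t 19.3 tcp [  -3.5 -147.2] 76.1 [ 0.3  -0.07 -0.43]
[308 167   7   8  46] [  73.  -102.9] 0.0191
[271 207   7   8  47] [-3.2  7.9] 0.0379
[321 212   8   8  50] [ -41.1 -104.3] 0.0191
```

View pics/s6.png

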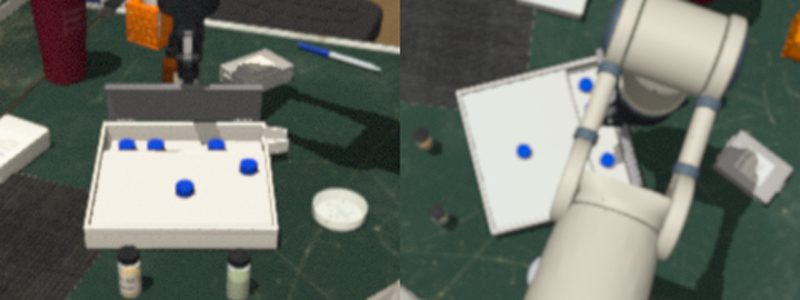

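The flap (85–260, row 100) is now upright. Continuing over and down.

Emit:
move_arm(rows=[0,-0.01,0,0,0,-0.02,0,0,0,-0.03,0,0,0,-0.04,0,0,0,-0.05,0,0,0,-0.06,0,0,0,-0.07,0,0,0,-0.08,0.0,0,0,-0.08,0.006,0,0,-0.08,0.012,0,0,-0.08,0.018,0,0,-0.08,0.024,0,0,-0.08,0.03,0,0,-0.08,0.034,0,0,-0.08,0.036,0,0,-0.08,0.036,0,0,-0.08,0.036,0])

```text
clock: 21.1
tcp_pos: [0.5587, -0.1358, 0.0583]
eef_rot: [0.0, 0.993, 0.12, -0.0]
wrist_force: [0.8, 0.1, -0.5]
grip_width: -0.0002
grip_force: 0.0
```

```bash
python3 - <<'E'
from h import *
tcp(); a=snap('side')[0]['img'][110:290,160:400,::-1]
cv2.imwrite('pics/s7.png',cv2.resize(a,None,fx=3,fy=3,interpolation=2))
E
```

```text
t 21.1 tcp [  -3.4 -107.5] 58.3 [ 0.82  0.09 -0.51]
```

View pics/s7.png

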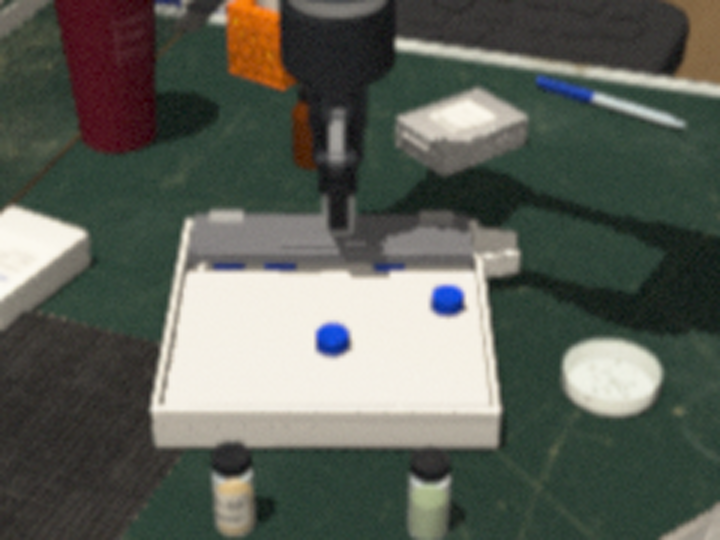

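The flap (rows 215–265) is nearly down, with cap tops still peeking under it. Pressing gently further.

Emit:
move_arm(rows=[0,-0.006,0.002,0,0,-0.012,0.004,0,0,-0.016,0.006,0,0,-0.016,0.008,0,0,-0.016,0.009,0,0,-0.016,0.01,0,0,-0.016,0.01,0])

```text
clock: 21.85
tcp_pos: [0.5568, -0.1275, 0.0545]
eef_rot: [-0.0, 0.993, 0.12, 0.0]
wrist_force: [-3.9, 2.7, 7.2]
grip_width: 0.0
grip_force: 3.6
```

Emit:
move_arm(rows=[0,0,0.001,0,0,0,0.002,0,0,0,0.002,0])

```text
clock: 22.15
tcp_pos: [0.5568, -0.1274, 0.0544]
eef_rot: [-0.0, 0.993, 0.12, 0.0]
wrist_force: [-6.8, 3.1, 11.3]
grip_width: -0.0002
grip_force: 5.8
```

Emit:
move_arm(rows=[0,0,-0.01,0,0,0,-0.05,0,0,0,-0.12,0,0,0.05,-0.2,0,0,0.1,-0.28,0,0,0.2,-0.3,0,0,0.3,-0.3,0,0,0.4,-0.3,0,0,0.5,-0.3,0,0,0.5,-0.3,0])

```text
clock: 23.15
tcp_pos: [0.6152, -0.3769, 0.1967]
eef_rot: [-0.001, 0.993, 0.117, -0.003]
wrist_force: [0.2, 0.3, -0.6]
grip_width: -0.0003
grip_force: 0.0
```

```bash
python3 - <<'E'
from h import *
tcp(); s,W=caps(); q,V=snap('side'); a=q['img'][110:290,160:400,::-1]; b=s['img'][120:300,200:440,::-1]
cv2.imwrite('pics/s8.png',cv2.resize(cv2.hconcat([a,b]),(800,300),interpolation=2))
for n,w in(('top',W),('side',V)):
    w=w.reshape(-1,3);t=(w[:,:2]-O)@np.stack([ex,ey],1)*1000
    for y in range(-138,-62,6):
        k=(abs(t[:,0])<85)&(abs(t[:,1]-y)<3)
        if k.sum()>5: print(n,y,k.sum(),(np.median(w[k,2])*1000).round(1),end='; ')
E
```

```text
t 23.15 tcp [  -5.9 -355.2] 196.7 [ 0.18  0.32 -0.6 ]
[271 207   7   8  45] [-3.4  8. ] 0.0373
[297 233   8   8  49] [-78.3 -35.2] 0.038
top -138 80 1.2; top -132 112 37.5; top -126 181 37.5; top -120 183 37.2; top -114 177 37.2; top -108 184 37.3; top -102 179 37.1; top -96 182 37.4; top -90 182 37.2; top -84 182 37.7; top -78 208 36.6; top -72 189 26.1; top -66 188 25.5; side -138 6 35.9; side -132 62 36.4; side -126 116 36.8; side -120 136 36.6; side -114 113 36.8; side -108 150 36.3; side -102 142 36.4; side -96 140 36.5; side -90 112 36.5; side -84 141 37.1; side -78 353 33.6; side -72 260 27.3; side -66 146 24.9;
```

View pics/s8.png

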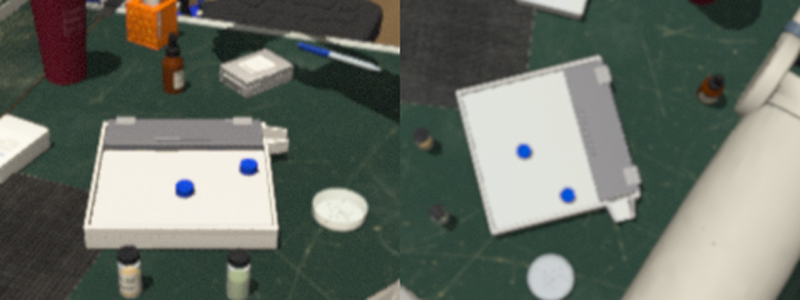

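The cover lies level (37.3 mm from hinge to free edge, ending at the plate). Two caps remain on the plate at side-view (185,188) and (249,167), and the bystanders are in place.

```bash
python3 -c "
from plant import ctrl
print(ctrl.finish_job())"
```

```text
the job is handed in; nothing more can be done
None
```

Job handed in: three caps are in the trough, two are on the plate, and the cover is fully shut; a wrong-sign move took the finger close past the dropper bottle, but the pictures show it and the other bystanders unmoved.

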